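# Set and clamp the bolt sorter's size dial

## Robot

A 6-joint arm with a two-finger parallel gripper is mounted at the origin on the work surface. World frame = base frame: x ahead of the robot, y to its left, z up, the work surface at z = 0. Lengths are in mm, angles in rad, forces in N, time in s.
With the tool pointing down it reaches from about 275 to 825 mm from the base axis. Payload 4.9 kg.
Tool frame: the origin (TCP) lies at the very end of the fingers, on their centre line; the grasp point (between the pads) lies 19 mm behind it; z points along the fingers, y is the line along which they close (so a half turn about z gives the same grasp; the last joint's range is limited). The gripper opens to 85 mm and grips with 20 to 120 N. Pads are 22 mm wide; open, the fingers measure 114 mm over their backs; the gripper's body (76 mm by 85 mm) begins 54 mm behind the grasp point. The pads swing forward as they close: fully open they stand 13 mm farther back than shut.
Start: joints at [1.011, 0.326, -0.193, 1.052, 0, 1.437], TCP at [227.174, 500.91, 231.281] pointing down, gripper open.
Joint ranges: [-2.65, 2.65], [-0.97, 1.79], [-1.3, 1.35], [-1.93, 2.1], [-1.47, 1.37], [-3.14, 3.14]. Speed limits (rad/s): [2.57, 2.57, 3.14, 3.14, 3.14, 3.14].

## Interface

Orientations are given as [roll, pitch, yaw] about the fixed x, y, z axes, in that order (R = Rz(yaw) Ry(pitch) Rx(roll)).
In Python, from bench import bot, solve_ik, imaging gives the robot as it stands. Calls block until the motion is done:
- bot.move_ptp(position, orientation): joint-space move of the TCP to a pose.
- bot.movel(position, rot=None, max_speed=150, threshold=None): straight line of the TCP; rot=None keeps the orientation; max_speed is the mean speed in mm/s. With threshold (N) it stops when the force on the tool has changed by that much, and returns True; else False.
- bot.move_j(angles): joint-space move.
- bot.grip(opening, effort=None): opening from 0.0 (shut) to 1.0 (fully open); effort is the grip in N (None keeps the last); returns when the fingers have stopped.
- bot.dwell(seconds).
- solve_ik(position, orientation): joint angles nearest the present ones, or None.
- bot.get_state(): the state.
- imaging.capture(name): name is "scene" or "top"; returns the picture (384x512x3 uint8, blue, green, red); there is no depth.
- imaging.camera_model(name): a dict with "K" (3x3 intrinsics, pixels), "k1" (the pictures are not rectified: a ray, as slopes to the right and down, at radius r is drawn at 1 + k1 r^2 times it, then the intrinsics apply), "position" and "rotation" of the camera in the world. Camera axes: x right, y up, looking along -z (the intrinsics and any distortion apply to the point x, -y, -z); pixel columns grow to the right and rows downward; lengths in mm; the calibration is good to about 2 mm. A picture is of the moment at which its call begins. camera_model takes no time and is no camera call.
A pose or a line that the arm cannot do raises bot.IKError and nothing moves.
- bot.sign_off(): hands the job in; it is judged then, once.
The state is a dict: "t": time; "qpos": joint angles; "joint_velocities": joint speeds; "effort": joint torques, N m; "tcp_pos": TCP position; "orientation": TCP orientation; "contact_force": force on the tool from outside, world axes, zero at the start; "wrist_torque": the same for the moment, N m; "opening": opening from 0.0 (shut) to 1.0 (fully open); "gripper_force": force on a finger pad.
Only numpy, scipy, OpenCV 4.12 (cv2) and the standard library are available. Lean on these libraries where they do the work, as an engineer would, in place of code of your own. Each camera call takes 0.05 s, during which the arm holds its last target. There are 200 camera calls.

## Task

Set the bolt sorter: with a fingertip against the side of the dial's raised lug, push the dial round until the index line on the dial lines up with the one long line of the scale around it, then push the clamp slide fully in towards the dial. Only push: never take the lug or the clamp's tab between the fingers, and leave the bolt, the tin and the screwdriver where they are.

Things in the scene. Friction and masses are not known exactly. Their poses are not given: they have to be found in the camera images.
- dial (a joint): turn of the setting dial, rad, about the upright axis; grows anticlockwise seen from above; 0 when its index line points along the housing's +x; stops at -1.9 and +1.9. At the start the index always stands 0.75 to 2.1 rad anticlockwise of the scale's long line. The dial is an aluminium disc, 150 mm across, 12 mm thick, its top 57 mm above the work surface; stiff (about 0.12 N m of friction, 2 to 3 N at the lug), it stays where it is left
- dial_axis (a point): centre of the dial's top face, on its axis, 57 mm above the work surface; x points along the dial's index line, z up
- index_tip (a point): outer end of the index line, a dark radial line 5 mm wide on the dial's top face, from 28 to 74.5 mm from the axis; this point is 74.5 mm from the axis; x points radially outwards along the line
- lug_top (a point): centre of the top of the lug, a black upright block on the dial exactly opposite the index line: 34 mm long radially (34 to 68 mm from the axis), 14 mm thick along the turning direction, top 84 mm above the work surface, 27 mm above the dial's face. A steel hub 16 mm in radius stands 9 mm proud of the face at the centre
- scale_ring: fixed flat ring around the dial, 77 to 110 mm from the axis, flush with the housing's top (under 5 mm thick), with seven dark radial lines 20 degrees apart, 5 mm wide: one long (29 mm), the others short (11 mm); going anticlockwise there are two short, the long one, then four short. It is set at a different angle each time. Origin on the dial's axis, at its underside 45 mm above the work surface; x points along the long line, z up
- long_line (a point): inner end of the long scale line, 79 mm from the axis, 49 mm above the work surface; x points radially outwards along the line
- clamp (a joint): travel of the clamp slide, m: 0 fully out, 0.030 fully in against the dial (its stop); starts 0 to 6 mm in; grows as it moves in along the housing's -y; about 2.5 N of friction, stays where it is left. Clamp and dial do not move one another
- clamp_tab (a point): centre of the top of the clamp's upright thumb tab, a steel block 26 mm wide (housing x), 12 mm thick (housing y, the pushing direction), 30 mm above its slide: top 84 mm, foot at 57 mm above the work surface. A plate 34 mm square carries it; a tongue runs from it to the dial. It stands 173 mm from the dial's axis along the housing's +y when fully out; its axes are the housing's
- housing: fixed galvanised steel box, 240 mm (x) by 335 mm (y, from -120 to +215), top 45 mm above the work surface; origin on the dial's axis at the work surface, its yaw varies by up to 0.4 rad. An open trough 30 mm high runs along its +x side, out to x = 212 mm
- bolt: bystander: loose steel hex bolt standing on its head, head 34 mm across, 78 mm tall; origin at the centre of its underside
- tin: bystander: loose tin with a paper label, 66 mm across, 85 mm tall; origin at the centre of its underside
- screwdriver: bystander: loose screwdriver with a yellow handle, lying on the work surface beside the housing; origin under its middle, x along the blade

How it is judged (in metres and radians):
On the way, in this order (a step that is already met when the one before it is completed fails the run):
1. the dial's index line is lined up with the long scale line and the dial is still (angle between the x axis of index_tip and the x axis of long_line, either way round below 0.06 rad and horizontal distance between index_tip and long_line below 0.02 m and velocity of joint dial between -0.1 and 0.1 rad/s), for 0.2 s.
2. the clamp slide is pushed fully in (value of joint clamp above 0.026 m), for 0.1 s.
At the end, for the whole second after the job is handed in: the index line points along the long scale line within 0.06 rad (4.5 mm at the dial's rim) and is still, and the clamp slide is in by more than 26 of its 30 mm (angle between the x axis of index_tip and the x axis of long_line, either way round below 0.06 rad and horizontal distance between index_tip and long_line below 0.02 m and velocity of joint dial between -0.05 and 0.05 rad/s and value of joint clamp above 0.026 m); the robot touches nothing.
It fails at once if the lug is taken between the fingers (y of the grasp point in the frame of lug_top between -0.006 and 0.006 m and x of the grasp point in the frame of lug_top between -0.028 and 0.028 m and z of the grasp point in the frame of lug_top below 0.008 m and contact force between the fingers and dial above 1 N).
It fails at once if the clamp's tab is taken between the fingers (y of the grasp point in the frame of clamp_tab between -0.006 and 0.006 m and x of the grasp point in the frame of clamp_tab between -0.02 and 0.02 m and z of the grasp point in the frame of clamp_tab below 0.008 m and contact force between the fingers and clamp above 1 N).
It fails at once if a bystander is lifted or shifted by more than 15 mm (distance of any of bolt, tin, screwdriver from where it was at the start of the episode above 0.015 m or angle between any of bolt, tin's own z axis and vertical above 0.5 rad).
It also fails if it takes over 48 s, if anything falls off the work surface, if the arm or the gripper's body presses on something with over 40 N, if the wrist force passes 120 N, or if a joint passes its speed limit or range.

## Working session

There is one attempt and no reset: what is moved stays moved. The work goes in short steps, each a Python script; the robot and the scene stay as the last script left them, time stands still between calls to the robot, and variables do not carry over. Pictures are saved under pics/ and viewed, at most 10 in all, crops included, and the job is handed in when it is done.

```bash
ls; mkdir -p pics; python3 - <<'E'
from bench import bot, imaging
import cv2
for n in("scene","top"):
    cv2.imwrite(f"pics/{n}0.png",imaging.capture(n)); print(imaging.camera_model(n))
print(bot.get_state())
E
```

```text
pics
{'K': array([[448.99121112,   0.        , 259.0189865 ],
       [  0.        , 448.99121112, 191.49046092],
       [  0.        ,   0.        ,   1.        ]]), 'k1': 0.04856060401039282, 'position': array([887.1078011 , 601.69431813, 858.99648373]), 'rotation': array([ 0.69395569, -0.0068797 ,  2.58232941])}
{'K': array([[409.38728486,   0.        , 256.1931208 ],
       [  0.        , 409.38728486, 199.86461759],
       [  0.        ,   0.        ,   1.        ]]), 'k1': 0.02019270663525416, 'position': array([ 395.85599251,   66.11852683, 1068.88542738]), 'rotation': array([ 0.16053756, -0.01964567, -1.55851867])}
{'t': 0.1, 'qpos': array([ 1.01080121e+00,  3.26860874e-01, -1.93476749e-01,  1.05199554e+00,
       -3.53247672e-07,  1.43657795e+00]), 'joint_velocities': array([ 0.00108973, -0.00080141,  0.00176938, -0.00124266, -0.00077788,
        0.00113909]), 'effort': array([ 1.30916913e-03, -4.44239187e+01,  2.63037890e+01,  7.86139484e-03,
        5.98966338e-06, -3.87545654e-06]), 'tcp_pos': array([226.88872374, 500.45573949, 230.58768315]), 'orientation': array([-3.14006959e+00, -2.05302443e-04,  2.71581576e+00]), 'contact_force': array([-0.95329063, -0.2176342 , -0.30768631]), 'wrist_torque': array([ 0.00788065, -0.01872412, -0.02067453]), 'gripper_force': 0.0, 'opening': 1.0007266192669966}
```

View pics/top0.png

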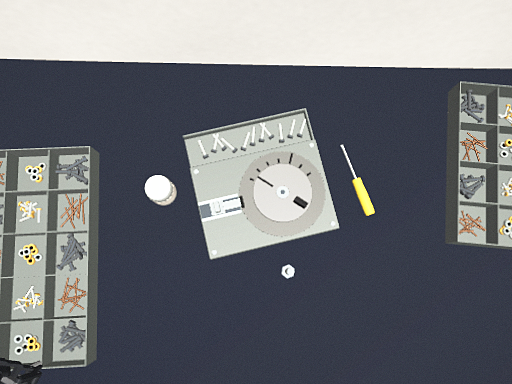

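View pics/scene0.png

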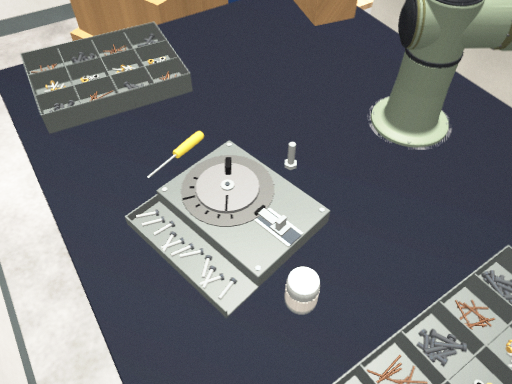

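The top view shows the housing at about (262,185), with the dial centre at (283,192). The lug is at (300,202) and the index points to the upper left. The bolt is at (288,271), the tin at (160,190) and the screwdriver at (357,180). I'll enlarge it.

```bash
cat > h.py <<'E'
import numpy as np, cv2
from scipy.spatial.transform import Rotation as R
from bench import bot, imaging, solve_ik
def cam(n):
    m=imaging.camera_model(n); return m['K'],m['k1'],m['position'],R.from_euler('xyz',m['rotation']).as_matrix()
def proj(n,P):
    K,k,p,Q=cam(n); c=(np.atleast_2d(P)-p)@Q; s=np.c_[c[:,0],-c[:,1]]/-c[:,2:]
    s=s*(1+k*(s**2).sum(1,keepdims=True)); return s*K[0,0]+K[:2,2]
def unproj(n,uv,z):
    K,k,p,Q=cam(n); d=(np.atleast_2d(uv)-K[:2,2])/K[0,0]; s=d.copy()
    for _ in range(20): s=d/(1+k*(s**2).sum(1,keepdims=True))
    r=np.c_[s[:,0],-s[:,1],-np.ones(len(s))]@Q.T
    return p+r*((z-p[2])/r[:,2:])
E
python3 - <<'E'
from h import *
im=cv2.imread('pics/top0.png')[140:255,190:345]
cv2.imwrite('pics/c1.png',cv2.resize(im,None,fx=5,fy=5,interpolation=cv2.INTER_CUBIC))
im=cv2.imread('pics/scene0.png')[135:275,150:340]
cv2.imwrite('pics/c2.png',cv2.resize(im,None,fx=4,fy=4,interpolation=cv2.INTER_CUBIC))
print(unproj('top',[[283,192]],66),unproj('scene',[[228,184.5]],66))
E
```

```text
[[579.40798439 -18.17846379  66.        ]] [[582.5712837  -10.53747758  66.        ]]
```

View pics/c1.png

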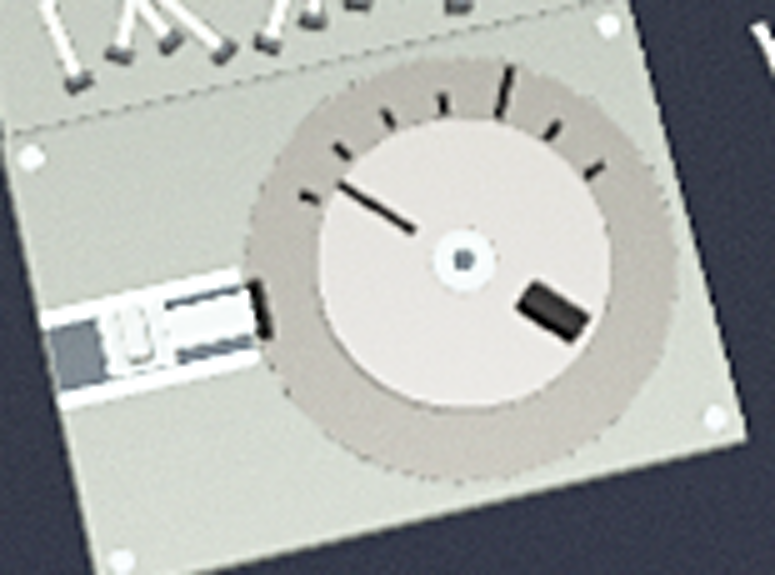

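View pics/c2.png

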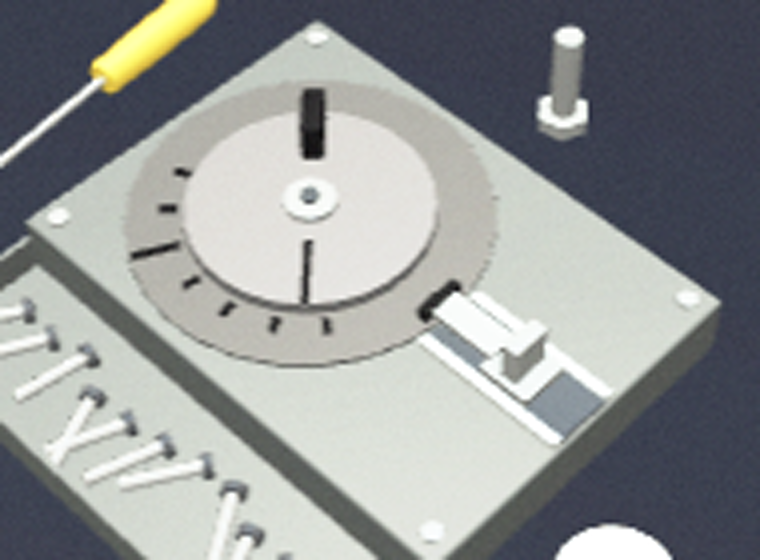

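The crops give these positions. In the top crop: hub (464,259), index from (413,231) to (340,184), long line from (501,117) to (510,67), lug (552,312), tab about (136,333). In the scene crop: hub (311,197), tab top about (527,333).

```bash
python3 - <<'E'
from h import *
T=lambda u,z: unproj('top',(np.array(u)+.5)/5-.5+[190,140],z)[:,:2].round(1)
S=lambda u,z: unproj('scene',(np.array(u)+.5)/4-.5+[150,135],z)[:,:2].round(1)
ang=lambda a,b: np.arctan2(*(b-a)[::-1])
for n,f,hub,idx,ll,lug,tab,scr in (('top',T,[464,259],[[413,231],[340,184]],[[501,117],[510,67]],[[552,312]],[[136,333]],[[31,157],[608,25],[715,417],[121,560]]),
 ('scene',S,[310,196],[[308,240],[304,303]],[[180,245],[131,257]],[[313,95]],[[527,333]],[[432,531],[58,216],[316,37],[688,298]])):
    h=f([hub],66)[0]; i=f(idx,57); l=f(ll,49); g=f(lug,84)[0]; t=f(tab,84)[0]; s=f(scr,46)
    print(n,'hub',h,'idx',ang(*i),ang(h,i[1]),i[1],'long',ang(*l),ang(h,l[1]),l[0],'lug',g,ang(g,h),'tab',t,np.hypot(*(t-h)),ang(h,t))
    print(s.tolist(),ang(s[1],s[0]),ang(s[2],s[3]))
print('bolt',unproj('top',[[288,271]],78),'tin',unproj('top',[[157.5,187]],85), 'scene bolt',unproj('scene',[[291,163]],0),unproj('scene',[[303,280]],85))
E
```

```text
top hub [580.9 -16.7] idx 1.004241538015478 1.0077224454714833 [620.1  45.4] long -0.1755331544562971 -0.23499940719530332 [658.4 -36.9] lug [552.  -58.2] 0.962500294444752 tab [538.5 144.1] 166.29612142199827 1.8286097576915774
[[634.0, 203.1], [709.1, -92.8], [505.8, -144.9], [430.5, 151.4]] 1.8193500918745318 1.819662316631932
scene hub [583.  -13.9] idx 1.0089434788924025 1.0041746014777917 [621.3  46.3] long -0.23824475817874494 -0.2528738295538948 [659.1 -34. ] lug [549.2 -68.4] 1.0156680718913527 tab [538.7 145.4] 165.34503318817895 1.842034542983468
[[633.9, 202.4], [709.2, -93.8], [505.4, -145.4], [429.7, 150.7]] 1.819742908149955 1.8210919781470882
bolt [[385.73019597 -29.42586554  78.        ]] tin [[583.42490506 289.26312745  85.        ]] scene bolt [[379.72231888 -39.36706168   0.        ]] [[586.47030149 290.92663519  85.        ]]
```

```bash
cat >> h.py <<'E'
HUB=np.array([581.5,-16.]); TGT=-0.243+np.pi; TH0=1.006+np.pi
def pose(th,d,z,r=51):
    p=HUB+r*np.array([np.cos(th),np.sin(th)])-d*np.array([np.sin(th),-np.cos(th)])
    return [*p,z],[np.pi,0,th-np.pi/2]
E
python3 - <<'E'
from h import *
for th,d in ((TH0,40),(TGT,18)): print(solve_ik(*pose(th,d,64)))
bot.grip(0.0)
bot.move_ptp(*pose(TH0,40,150))
p,o=pose(TH0,40,64); print(bot.movel(p,rot=o,max_speed=100,threshold=15))
s=bot.get_state(); print(s['t'],s['tcp_pos'],p,s['opening'],s['contact_force'])
cv2.imwrite('pics/s1.png',cv2.resize(imaging.capture('scene')[100:250,130:330],None,fx=4,fy=4,interpolation=cv2.INTER_CUBIC))
E
```

```text
[-0.26037895  0.56060608 -0.28769611  0.72249414  0.          0.30441737]
[-0.17997938  0.46167933 -0.46815431  0.64096269  0.          1.63381695]
False
4.325 [588.55809295 -80.61695936  64.60250013] [np.float64(587.9904722835659), np.float64(-80.48933066435303), 64] -0.0002781928784885261 [-0.16570087 -0.47698947  0.41325112]
```

View pics/s1.png

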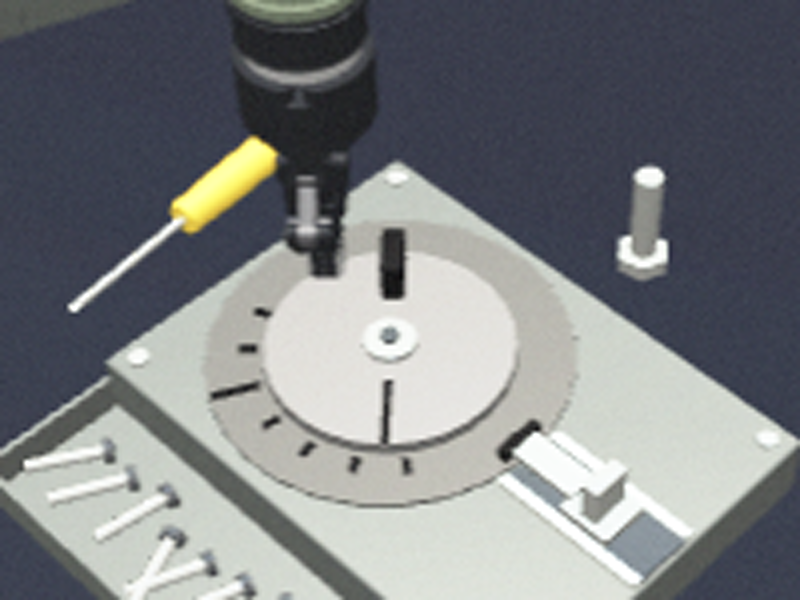

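The closed fingertip is on the dial at crop (325,270), on the anticlockwise side of the lug at (393,262), and it isn't touching anything. I'll push to just short of the target and measure from both cameras.

```bash
cat >> h.py <<'E'
def dark(n,im,z,r0,r1,lo,hi):
    a=np.arange(lo,hi,.005); r=np.arange(r0,r1,2.); A,Q=np.meshgrid(a,r)
    uv=proj(n,np.c_[HUB[0]+(Q*np.cos(A)).ravel(),HUB[1]+(Q*np.sin(A)).ravel(),np.full(A.size,z)]).astype(np.float32)
    g=cv2.remap(cv2.cvtColor(im,cv2.COLOR_BGR2GRAY),uv[:,0].reshape(A.shape),uv[:,1].reshape(A.shape),cv2.INTER_LINEAR).astype(float).mean(0)
    w=np.clip(np.median(g)-g-25,0,None); i=w.argmax(); m=abs(a-a[i])<.12
    return (w*m*a).sum()/(w*m).sum(), w.max()
def measure(lo=-.8,hi=1.3):
    for n in('top','scene'):
        im=imaging.capture(n); i=dark(n,im,57,34,72,lo,hi); l=dark(n,im,49,94,106,-.6,.2)
        print(n,'idx',i,'long',l,'diff',i[0]-l[0])
E
python3 - <<'E'
from h import *
measure()
p,o=pose(TH0,19,64); print(bot.movel(p,rot=o,max_speed=40)); 
for th in np.linspace(TH0,TGT+.07,9):
    p,o=pose(th,18,64); bot.movel(p,rot=o,max_speed=40)
s=bot.get_state(); print(s['t'],s['tcp_pos'],p,s['contact_force'])
measure()
cv2.imwrite('pics/s2.png',cv2.resize(imaging.capture('scene')[100:250,130:330],None,fx=4,fy=4,interpolation=cv2.INTER_CUBIC))
E
```

```text
top idx (np.float64(1.0127877885662246), np.float64(144.89473684210526)) long (np.float64(-0.24233266899186148), np.float64(117.66666666666666)) diff 1.255120457558086
scene idx (np.float64(0.9960347245238779), np.float64(131.1578947368421)) long (np.float64(-0.23542598967297723), np.float64(110.33333333333334)) diff 1.2314607141968552
False
8.2 [528.12473094 -24.91487995  63.96797891] [np.float64(528.1627978627), np.float64(-24.952254920677618), 64] [-0.2557309  -0.57751854  0.54832569]
top idx (np.float64(0.2155091978961773), np.float64(145.73684210526315)) long (np.float64(0.017650276392594016), np.float64(128.5)) diff 0.1978589215035833
scene idx (np.float64(-0.19647807758605929), np.float64(147.57894736842104)) long (np.float64(-0.23549027349077564), np.float64(108.58333333333334)) diff 0.03901219590471636
```

View pics/s2.png

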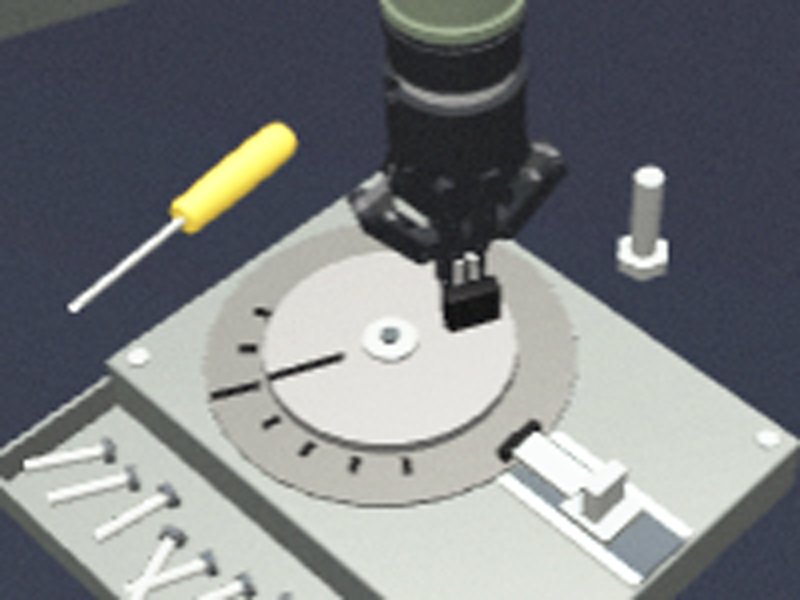

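The index at crop (305,367) is almost in line with the long line at (235,391). The scene camera reads 0.039 rad remaining, and the arm blocks the top camera. I'll push a little more, back off, lift clear and measure.

```bash
python3 - <<'E'
from h import *
th=TGT+.035
p,o=pose(th,18,64); bot.movel(p,rot=o,max_speed=20); bot.dwell(.3)
p,o=pose(th,30,64); bot.movel(p,rot=o,max_speed=40)
p,o=pose(th,30,170); bot.movel(p,rot=o,max_speed=120)
# wait above/behind clamp tab, out of the top camera's view of the dial
y=np.array([-.2466,.969]); q=HUB+215*y
bot.move_ptp([*q,170],[np.pi,0,0.249+np.pi/2])
measure(-.6,.2); print(bot.get_state()['t'],q)
import h
for d in ([2,0],[-2,0],[0,2],[0,-2]): pass
a,b=imaging.capture('top'),imaging.capture('scene')
A=cv2.resize(a[140:255,190:345],None,fx=5,fy=5,interpolation=cv2.INTER_CUBIC)
cv2.imwrite('pics/t3.png',A); cv2.imwrite('pics/t3s.png',b)
def fit(n,im):
    # actual line directions from centroids of dark at inner/outer radii
    out=[]
    for z,rs in((57,((32,46),(58,72))),(49,((80,92),(94,106)))):
        P=[]
        for r0,r1 in rs:
            t=dark(n,im,z,r0,r1,-.45,0)[0]; P.append(HUB+(r0+r1)/2*np.array([np.cos(t),np.sin(t)]))
        out.append((P,np.arctan2(*(P[1]-P[0])[::-1])))
    print(n,'index dir',out[0][1],'long dir',out[1][1],'idx->long outer',np.arctan2(*(out[1][0][1]-out[0][0][0])[::-1]))
fit('top',a);fit('scene',b)
E
```

```text
top idx (np.float64(-0.22335311361722107), np.float64(151.44736842105263)) long (np.float64(-0.2424633406371141), np.float64(115.5)) diff 0.01911022701989304
scene idx (np.float64(-0.2239744818172775), np.float64(144.92105263157896)) long (np.float64(-0.23538778758500908), np.float64(109.5)) diff 0.011413305767731585
11.3917 [528.481 192.335]
top index dir -0.20969601292567935 long dir -0.22878861630189284 idx->long outer -0.25269235429004056
scene index dir -0.20571105490153122 long dir -0.23181740063099116 idx->long outer -0.23848436642812204
```

View pics/t3.png

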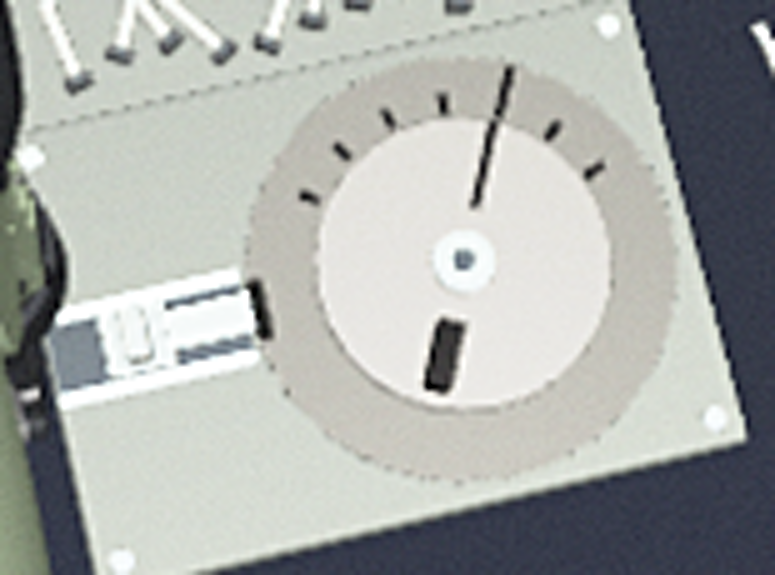

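The index and the long line now form one straight line, from crop (475,205) to (510,67), with about 0.015 rad left over. That's well within tolerance. Next is the clamp.

```bash
python3 - <<'E'
from h import *
y=np.array([-.2466,.969]); x=np.array([.969,.2466]); o=[np.pi,0,0.249+np.pi/2]
P=lambda d,z:[*(HUB+d*y-1.5*x),z]
bot.movel(P(208,170),rot=o); print(bot.movel(P(208,66),rot=o,max_speed=100,threshold=15))
bot.movel(P(188,66),rot=o,max_speed=50)
print(bot.movel(P(156,66),rot=o,max_speed=25,threshold=14))
s=bot.get_state(); print(s['t'],np.dot(s['tcp_pos'][:2]-HUB,y),s['contact_force'])
bot.dwell(.2)
bot.movel(P(195,66),rot=o,max_speed=60); bot.movel(P(215,170),rot=o,max_speed=120)
measure(-.6,.2)
cv2.imwrite('pics/t4.png',cv2.resize(imaging.capture('top')[140:255,190:345],None,fx=5,fy=5,interpolation=cv2.INTER_CUBIC))
print(bot.get_state()['t'])
E
```

```text
False
False
14.9167 159.4047422723063 [-3.46450226 13.64709042  1.38022426]
top idx (np.float64(-0.22324188609248227), np.float64(151.55263157894734)) long (np.float64(-0.24238259552263897), np.float64(116.33333333333334)) diff 0.019140709430156694
scene idx (np.float64(-0.2240480756184701), np.float64(144.60526315789474)) long (np.float64(-0.23520487106017154), np.float64(109.16666666666669)) diff 0.01115679544170145
17.1
```

View pics/t4.png

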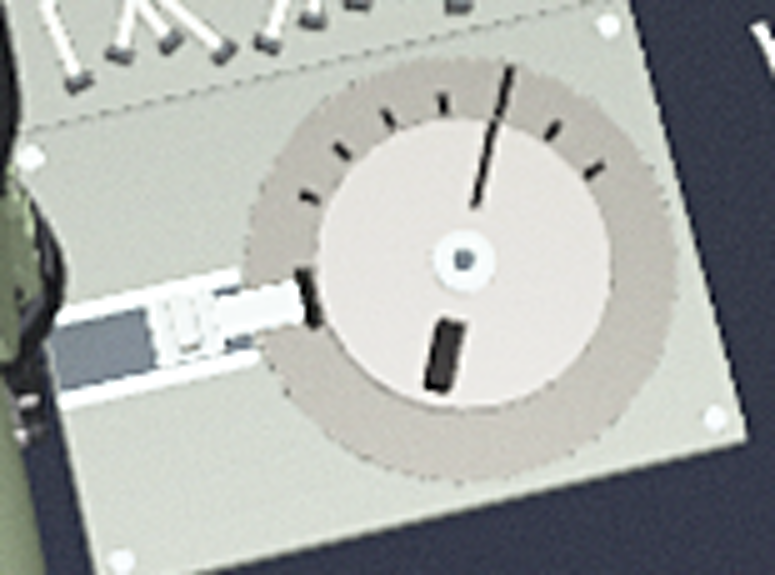

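The clamp's tongue is against the dial at (310,297). The slide stopped at 159.4 mm with about 14 N on the tool, where I expected its end stop (about 160 mm). The index is still lined up and the arm is clear, so I'm handing in.

```bash
python3 -c "
from bench import bot
print(bot.sign_off())"
```

```text
the job is handed in; nothing more can be done
None
```

I pushed the dial to within about 0.02 rad of the long line and the clamp slide fully in to its stop, by pushing only, and handed the job in at about 17 s; sign-off returned no verdict.

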